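Find the rattling power module

TASK

One of the two sealed aluminium modules in the rattle-test stand has a loose piece inside. With both in place, press down the dotted end of a module, hold it for a second and let go, until you have found the one that stays tipped over instead of swinging back level. Leave that rattler tipped in its place in the stand and set the sound module down flat in the grey outgoing tray.

Things in the scene. Friction and masses are not known exactly. Their poses are not given: they have to be found in the camera images.
- unit_a: Sealed aluminium box, 110 (x) x 46 (y) x 40 (z) mm, 0.45 kg, in the stand's left (+y) place. Origin: centre of its underside, at first 44 mm above the table; z up, x lengthwise, pointing away from the robot within 20 degrees. A black rubber dot on the lid (84 mm up), 42 mm from the middle towards +x, marks the end to press. Grip it across its 46 mm width and lift it straight up.
- unit_b: The other module, in the stand's right (-y) place; same size, axes, dot and looks as unit_a. Either of the two may be the rattler: exactly one has a loose piece inside.
- stand: Rattle-test stand, fixed: grey base 170 x 210 x 12 mm, two sprung rockers at y = +60 and -60 mm, 22 mm wide with 6 mm lips past the module's ends. Pressing a dot down 7 mm tips the module (2 N, up to 15 N for a moment on touching; rigid stop at 9 mm, 0.22 rad). Hold 1 s: a loose piece rolls to the low end and keeps it tipped; a sound one swings level in 1 s. Origin: centre of underside, axes as the modules'.
- tray: Outgoing tray, fixed, grey plastic, open: 240 (x) x 160 (y) x 24 (z) mm outside, walls and floor 4 mm, left or right of the stand. Origin: centre of its underside, inner floor 4 mm above; x lengthwise, away from the robot within 20 degrees. A solder spool (42 mm across, 16 mm high) lies in it, 85 mm to +x and 45 mm to +y of the middle; the rest is free.
Things that resemble listed ones, but are neither listed nor needed, are in the scene too. What is shaped like the unit_a but red or yellow is not meant.

How it is judged:
On the way:
1. with both modules in the stand, the rattler stays tipped by itself and the other stands level (((angle between unit_b's own z axis and vertical above 0.15 rad and angle between unit_a's own z axis and vertical below 0.08 rad and distance of unit_b from where it was at the start of the episode below 0.02 m and distance of unit_a from where it was at the start of the episode below 0.015 m and contact force between each of the arm, the fingers and unit_b below 0.1 N) or (angle between unit_a's own z axis and vertical above 0.15 rad and angle between unit_b's own z axis and vertical below 0.08 rad and distance of unit_a from where it was at the start of the episode below 0.02 m and distance of unit_b from where it was at the start of the episode below 0.015 m and contact force between each of the arm, the fingers and unit_a below 0.1 N))), for 0.4 s.
At the end, for the whole second after the job is handed in: Sound module at rest flat on the tray's floor: tilt under 0.12 rad, origin within 105 mm of the tray's middle lengthwise, 65 mm across, and under 12 mm above its underside. Rattler at rest in its place in the stand, within 20 mm of its start, still tipped by 0.15 to 0.4 rad (((x of unit_a in the frame of tray between -0.105 and 0.105 m and y of unit_a in the frame of tray between -0.065 and 0.065 m and z of unit_a in the frame of tray below 0.012 m and angle between unit_a's own z axis and vertical below 0.12 rad and linear speed of each of unit_a, unit_b below 0.03 m/s and angle between unit_b's own z axis and vertical between 0.15 and 0.4 rad and distance of unit_b from where it was at the start of the episode below 0.02 m) or (x of unit_b in the frame of tray between -0.105 and 0.105 m and y of unit_b in the frame of tray between -0.065 and 0.065 m and z of unit_b in the frame of tray below 0.012 m and angle between unit_b's own z axis and vertical below 0.12 rad and linear speed of each of unit_b, unit_a below 0.03 m/s and angle between unit_a's own z axis and vertical between 0.15 and 0.4 rad and distance of unit_a from where it was at the start of the episode below 0.02 m))); the robot touches nothing.
It also fails if it takes over 69 s, if anything falls off the work surface, if the arm or the gripper's body presses on something with over 40 N, if the wrist force passes 120 N, or if a joint passes its speed limit or range.

ROBOT

A 6-joint arm with a two-finger parallel gripper is mounted at the origin on the work surface. World frame = base frame: x ahead of the robot, y to its left, z up, the work surface at z = 0. Lengths are in m, angles in rad, forces in N, time in s.
With the tool pointing down it reaches from about 0.375 to 0.9 m from the base axis. Payload 3.1 kg.
Tool frame: the origin (TCP) lies on the centre line of the jaws, within the pads' length; the fingertips stand 11 mm ahead of it and the grasp point (between the pads) lies 8 mm behind it; x points along the fingers, y is the direction in which the jaws open and shut, and the axes are right-handed (so a half turn about x gives the same grasp; the last joint's range is limited). The gripper opens to 87 mm and grips with 3 to 60 N. Pads are 19 mm wide; open, the fingers measure 117 mm over their backs; the gripper's body (75 mm by 190 mm) begins 51 mm behind the grasp point.
Start: joints at [1.153, 0.527, 1.433, -0, 1.181, -0.178], TCP at [0.148, 0.607, 0.198] pointing down, gripper open.
Joint ranges: [-3.08, 3.08], [-0.75, 2.2], [0.22, 2.44], [-1.43, 4.57], [0, 2.65], [-2.85, 2.85]. Speed limits (rad/s): [2.79, 2.79, 3.14, 3.14, 3.14, 3.14].

INTERFACE

Orientations are given as a unit quaternion [x, y, z, w].
In Python, from rig import robot, camera, camera_info gives the robot as it stands.
- The arm moves only by the shell command python3 -m inch 'ROWS' [FORCE]. ROWS is JSON, a list that holds one entry, the list of rows, each a list of 5 numbers: the shift along the tool's x, y, z in cm, then the turn about the tool's x in rad, then the opening, from 0 (shut) to 1 (fully open). A call has 1 to 8 rows; each row shifts and turns the pose as measured when the row begins, along the tool's axes as they then stand; what a row does not reach is not made up. A row lasts 1/12 s, in which the tool goes at most 41.7 mm and 7.16 degrees, less where a joint would pass 70% of its speed; a pose out of reach is approached as far as the arm can. A call with a gripper value outside its range is refused whole. The fingers move at their own pace and stop on an object; FORCE is the grip in N (left out, the last holds). Time passes only in rows, so rows that do not move let the fingers close. It gives the time, the measured TCP pose, the force and the opening at its end, in the units of the state.
- robot.get_obs(): the state, without advancing time (a new reading comes with each control period).
- camera(name): name is "side" or "top" or "wrist"; returns the picture (384x512x3 uint8, red, green, blue); there is no depth.
- camera_info(name): a dict with "camera_matrix" (3x3 intrinsics, pixels), "rvec" (rotation vector, rad) and "tvec" (3), from world to camera coordinates, as OpenCV has them. Camera axes: x right, y down, z forward; pixel columns grow to the right and rows downward; lengths in m; the calibration is good to about 2 mm. A picture is of the moment at which its call begins: read the wrist's pose just before it. camera_info takes no time and is no camera call; for the wrist camera it gives the pose at the moment of the call.
- robot.hand_in(): hands the job in, once; it reports no verdict.
The state is a dict: "time": time; "q": joint angles; "joint_velocities": joint speeds; "joint_torque": joint torques, N m; "position": TCP position; "tool_rot": TCP orientation; "ft_force": force on the tool from outside, world axes, zero at the start; "moment": the same for the moment, N m; "grip_width": finger opening in m.
Only numpy, scipy, OpenCV 4.12 (cv2) and the standard library are available. Lean on these libraries where they do the work, as an engineer would, in place of code of your own. Each camera call takes 0.05 s, during which the arm holds its last target. There are 200 camera calls.

## Working session

There is one attempt and no reset: what is moved stays moved. The work goes in short steps, Python scripts to look and compute and a shell command to move; the robot and the scene stay as the last step left them, time stands still between calls to the robot, and variables do not carry over. Pictures are saved under pics/ and viewed, about 8 in all and at most 12, crops included, and the job is handed in when it is done.

```bash
mkdir -p pics; python3 - <<'E'
from rig import robot,camera,camera_info
import cv2,numpy as np
o=robot.get_obs();print(o['time'],o['position'],o['tool_rot'],o['grip_width'])
for n in('top','side'):
    cv2.imwrite(f'pics/{n}0.png',camera(n)[:,:,::-1]);i=camera_info(n);print(n,i)
E
```

```text
0.0 [0.14808226 0.60640413 0.19698353] [ 0.08384379  0.7022548  -0.08529776  0.70180675] 0.08691390011150855
top {'camera_matrix': array([[379.98473195,   0.        , 255.7925657 ],
       [  0.        , 379.98473195, 193.09219133],
       [  0.        ,   0.        ,   1.        ]]), 'rvec': array([ 2.14896828, -2.18734393,  0.07295696]), 'tvec': array([0.07217086, 0.60731089, 1.01965527])}
side {'camera_matrix': array([[373.31239049,   0.        , 256.25903841],
       [  0.        , 373.31239049, 191.24430561],
       [  0.        ,   0.        ,   1.        ]]), 'rvec': array([ 2.32095467, -0.08475478,  0.05937747]), 'tvec': array([-0.56895912,  0.11765801,  0.92711012])}
```

```bash
python3 -c "
import cv2,numpy as np
a=cv2.imread('pics/top0.png');b=cv2.imread('pics/side0.png')
c=np.vstack([a,b]);print(c.shape);cv2.imwrite('pics/both0.png',cv2.resize(a,(800,600),interpolation=cv2.INTER_CUBIC))
cv2.imwrite('pics/side0b.png',cv2.resize(b,(800,600),interpolation=cv2.INTER_CUBIC))"
```

```text
(768, 512, 3)
```

View pics/both0.png

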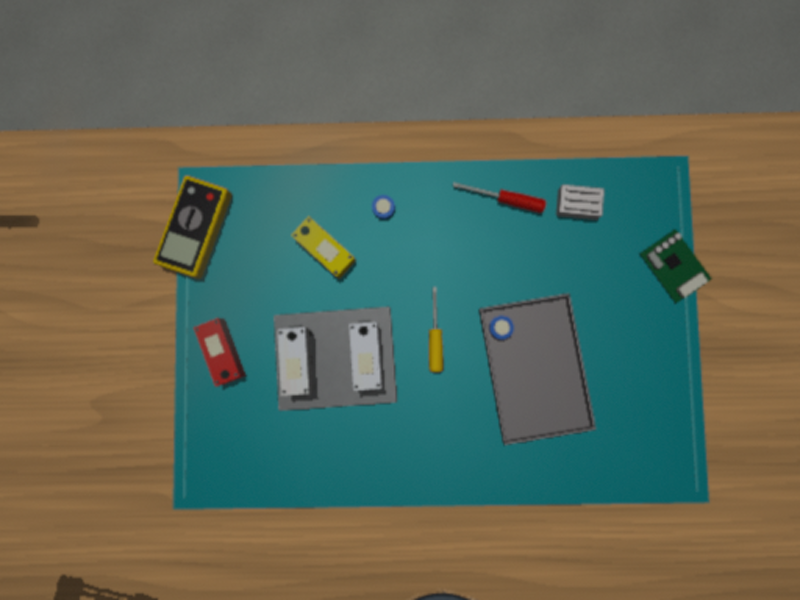

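View pics/side0b.png

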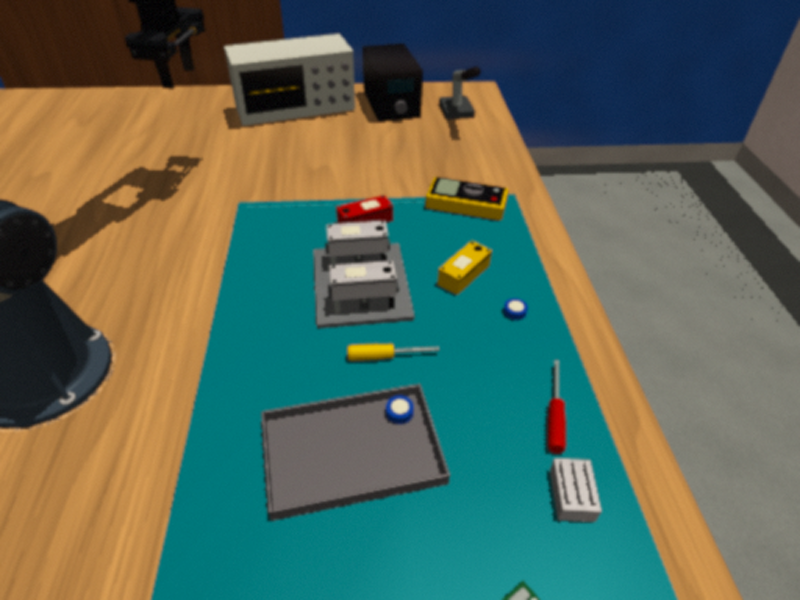

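Top view (in 800x600 pixels):
- Grey stand around (335,358). It holds two silver modules: unit_a, dot (291,336), and unit_b, dot (363,331).
- Grey tray at (537,368), with its blue spool at (501,327).

Things that could be mistaken for a module: red box (218,352), yellow box (323,248), white slotted block (581,201). A loose spool at (383,207) could be taken for the tray's. I choose the two silver modules in the stand.

```bash
cat > h.py <<'E'
import cv2,numpy as np
from rig import robot,camera,camera_info
def P(i):
    R=cv2.Rodrigues(i['rvec'])[0]; return i['camera_matrix'],R,np.array(i['tvec']).reshape(3)
def ray(i,uv):
    K,R,t=P(i); return -R.T@t, R.T@np.linalg.inv(K)@np.array([*uv,1.])
def plane(i,uv,z):
    c,d=ray(i,uv); return c+d*(z-c[2])/d[2]
def tri(obs):
    A=np.zeros((3,3));b=np.zeros(3);rs=[]
    for i,uv in obs:
        c,d=ray(i,uv);d/=np.linalg.norm(d);M=np.eye(3)-np.outer(d,d);A+=M;b+=M@c;rs.append((M,c))
    x=np.linalg.solve(A,b);return x,[np.linalg.norm(M@(x-c)) for M,c in rs]
def dark(img,uv,r=6):
    # centroid of dark dot near uv
    g=cv2.cvtColor(img,cv2.COLOR_BGR2GRAY).astype(float);u,v=map(int,np.round(uv))
    w=g[v-r:v+r+1,u-r:u+r+1];w=np.clip(90-w,0,None);yy,xx=np.mgrid[v-r:v+r+1,u-r:u+r+1]
    return np.array([(w*xx).sum(),(w*yy).sum()])/w.sum()
E
python3 - <<'E'
from h import *
T,S=camera_info('top'),camera_info('side');a=cv2.imread('pics/top0.png');b=cv2.imread('pics/side0.png')
o=lambda u,v:np.array([(u+.5)/1.5625-.5,(v+.5)/1.5625-.5])
for n,t,s in(('A',(291,336),(380,228)),('B',(363,331),(388,270))):
    t=dark(a,o(*t),4);s=dark(b,o(*s),3);print(n,t,s,*tri([(T,t),(S,s)]),'z84:',plane(T,t,.084),plane(S,s,.084))
hs=cv2.cvtColor(a,cv2.COLOR_BGR2HSV)
m=((hs[...,1]<60)&(hs[...,2]>140)).astype('uint8');m=cv2.morphologyEx(m,cv2.MORPH_CLOSE,np.ones((7,7)))
for c in cv2.findContours(m,0,2)[0]:
    r=cv2.minAreaRect(c)
    if 300<cv2.contourArea(c)<3000:
        q=np.array([plane(T,p,.084)[:2] for p in cv2.boxPoints(r)]);print(r,q.mean(0).round(4),np.linalg.norm(np.diff(q,axis=0),axis=1).round(4),q.round(3).tolist())
st=[(275,314),(389,307),(396,402),(279,410)]
q=np.array([plane(T,o(*p),.012)[:2] for p in st]);print('stand',q.round(4).tolist(),q.mean(0),np.linalg.norm(np.diff(q,axis=0),axis=1))
tr=[(480,309),(569,295),(594,429),(504,444)]
q=np.array([plane(T,o(*p),.024)[:2] for p in tr]);print('tray',q.round(4).tolist(),q.mean(0),np.linalg.norm(np.diff(q,axis=0),axis=1))
ts=[(262,410),(420,387),(447,478),(270,514)]
q=np.array([plane(S,o(*p),.024)[:2] for p in ts]);print('tray side',q.mean(0),np.linalg.norm(np.diff(q,axis=0),axis=1))
for k in 0,1,2,3: pass
x,y=int(255/1.5625),int(290/1.5625)
cv2.imwrite('pics/crop1.png',cv2.resize(a[y:y+90,x:x+110],None,fx=6,fy=6,interpolation=cv2.INTER_CUBIC))
E
```

```text
A [186.34698521 214.65756542] [242.50731707 145.57560976] [0.54971689 0.24168517 0.08498045] [np.float64(0.0008787176424688752), np.float64(0.0008787176424686887)] z84: [0.55062801 0.24186502 0.084     ] [0.54890024 0.24302025 0.084     ]
B [232.18927126 211.16801619] [247.36885246 172.17759563] [0.55653577 0.1224489  0.08412689] [np.float64(0.0010533346149581208), np.float64(0.0010533346149580322)] z84: [0.5575945  0.12242951 0.084     ] [0.55549021 0.12258544 0.084     ]
((186.90614318847656, 230.81076049804688), (42.101741790771484, 17.140235900878906), 86.8201675415039) [0.5091 0.2405] [0.0447 0.1086 0.0443] [[0.562, 0.266], [0.564, 0.221], [0.456, 0.215], [0.454, 0.26]]
((232.93365478515625, 227.5044403076172), (42.239566802978516, 17.361459732055664), 86.18592071533203) [0.5156 0.121 ] [0.0452 0.1088 0.0447] [[0.569, 0.147], [0.571, 0.101], [0.462, 0.096], [0.46, 0.14]]
((371.8565979003906, 127.577880859375), (25.71215057373047, 16.024826049804688), 5.19442892074585) [ 0.7706 -0.2473] [0.043  0.0671 0.0429] [[0.753, -0.211], [0.796, -0.217], [0.788, -0.283], [0.745, -0.278]]
stand [[0.5923, 0.286], [0.6012, 0.0814], [0.433, 0.0716], [0.4222, 0.2787]] [0.51217475 0.17942487] [0.20475859 0.16841616 0.20730793]
tray [[0.5937, -0.0793], [0.6156, -0.2362], [0.3827, -0.2695], [0.3594, -0.114]] [ 0.48786373 -0.17471473] [0.15838155 0.23521088 0.15723684]
tray side [ 0.48665794 -0.1793659 ] [0.23668167 0.15602853 0.2328137 ]
```

View pics/crop1.png

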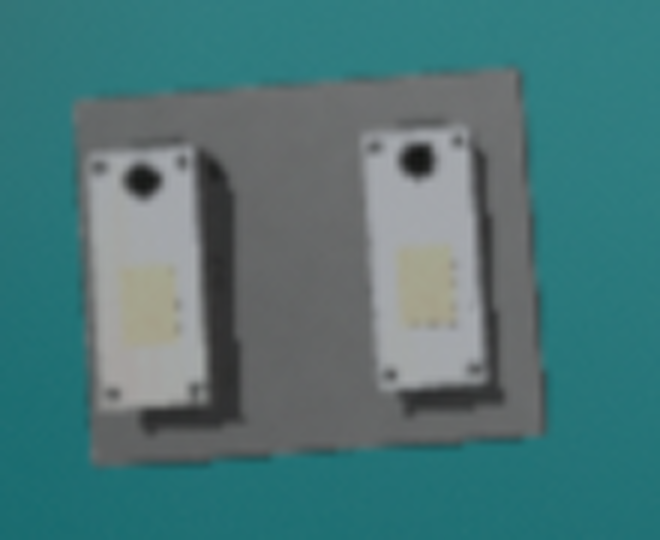

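The crop confirms two silver modules, each with its dot at the far end. The measured dot heights are 85.0 and 84.1 mm against the given 84. Next: a helper for tool-axis distances, then approach unit_b's dot.

```bash
cat >> h.py <<'E'
from scipy.spatial.transform import Rotation as Rn
def todo(target,yaw):
    """tool shift (cm) and turn about tool x so jaws (tool y) lie across heading yaw; shift given in current axes and after turn"""
    o=robot.get_obs();R=Rn.from_quat(o['tool_rot']).as_matrix();d=np.array(target)-o['position']
    yd=np.array([-np.sin(yaw),np.cos(yaw),0])
    th=np.arctan2(R[:,2]@yd,R[:,1]@yd);th=(th+np.pi/2)%np.pi-np.pi/2
    R2=R@Rn.from_rotvec([th,0,0]).as_matrix()
    print('t',o['time'],'p',o['position'].round(4),'x',R[:,0].round(3),'y',R[:,1].round(3),'F',np.round(o['ft_force'],2),'g',round(o['grip_width'],4))
    print('turn',th.round(4),'now cm',(R.T@d*100).round(2),'after turn',(R2.T@d*100).round(2),'q6',o['q'][5].round(3))
E
python3 - <<'E'
from h import *
y=.053;u=np.array([np.cos(y),np.sin(y),0])
todo(np.array([.5565,.1224,.125])+.002*u,y)
E
```

```text
t 0.1 p [0.1481 0.6065 0.1971] x [-0.001 -0.002 -1.   ] y [ 0.237  0.971 -0.002] F [-0.76  0.14 -0.27] g 0.0869
turn -0.2928 now cm [  7.26 -37.25  51.36] after turn [  7.26 -50.49  38.42] q6 -0.179
```

```bash
python3 -m inch '[[[0,0,0,-0.098,0],[0,0,0,-0.098,0],[0,0,0,-0.097,0],[0,-3.1,2.4,0,0],[0,-3.1,2.4,0,0],[0,-3.1,2.4,0,0],[0,-3.1,2.4,0,0],[0,-3.1,2.4,0,0]]]' 20 && python3 -m inch '[[[0,-3.1,2.4,0,0],[0,-3.1,2.4,0,0],[0,-3.1,2.4,0,0],[0,-3.1,2.4,0,0],[0,-3.1,2.4,0,0],[0,-3.1,2.4,0,0],[0,-3.1,2.4,0,0],[0,-3.1,2.4,0,0]]]'; python3 - <<'E'
from h import *
y=.053;u=np.array([np.cos(y),np.sin(y),0])
todo(np.array([.5565,.1224,.125])+.002*u,y)
E
```

```text
time: 0.77
position: [0.2756, 0.4597, 0.1925]
tool_rot: [-0.03, 0.708, 0.028, 0.705]
ft_force: [0.7, 0.9, -0.6]
grip_width: 0.0414
time: 1.43
position: [0.493, 0.2147, 0.1899]
tool_rot: [-0.032, 0.71, 0.028, 0.703]
ft_force: [1.4, 1.0, -1.0]
grip_width: 0.001
t 1.4333 p [0.493  0.2147 0.1899] x [-0.01  -0.005 -1.   ] y [-0.085  0.996 -0.004] F [ 1.39  0.99 -1.02] g 0.001
turn 0.0317 now cm [ 6.47 -9.72  5.82] after turn [ 6.47 -9.53  6.12] q6 -1.449
```

```bash
python3 -m inch '[[[0,0,0,0.04,0],[1,-3.0,2.0,0,0],[1,-3.0,2.0,0,0],[1,-3.0,2.0,0,0],[1,-1,0.5,0,0],[1,0,0,0,0],[0,0,0,0,0]]]'; python3 - <<'E'
from h import *
y=.053;u=np.array([np.cos(y),np.sin(y),0])
todo(np.array([.5565,.1224,.125])+.002*u,y)
E
```

```text
time: 2.02
position: [0.5691, 0.1071, 0.137]
tool_rot: [-0.013, 0.709, 0.009, 0.705]
ft_force: [0.5, 0.3, -0.3]
grip_width: 0.0006
t 2.0167 p [0.5691 0.1071 0.137 ] x [-0.006 -0.006 -1.   ] y [-0.031  1.    -0.005] F [ 0.47  0.3  -0.3 ] g 0.0006
turn -0.0223 now cm [ 1.2   1.58 -1.  ] after turn [ 1.2   1.6  -0.97] q6 -1.601
```

```bash
python3 -m inch '[[[0.6,1.6,-1.0,-0.022,0],[0,0,0,0,0],[0,0,0,0,0]]]'; python3 - <<'E'
from h import *
y=.053;u=np.array([np.cos(y),np.sin(y),0])
todo(np.array([.5565,.1224,.095])+.002*u,y)
im=camera('wrist');cv2.imwrite('pics/w1.png',im[:,:,::-1])
E
```

```text
time: 2.27
position: [0.5552, 0.1254, 0.1296]
tool_rot: [-0.021, 0.711, 0.018, 0.703]
ft_force: [0.4, 0.0, 0.7]
grip_width: 0.0008
t 2.2667 p [0.5552 0.1254 0.1296] x [-0.011 -0.005 -1.   ] y [-0.054  0.999 -0.004] F [0.43 0.03 0.7 ] g 0.0008
turn 0.0014 now cm [ 3.46 -0.3   0.35] after turn [ 3.46 -0.3   0.36] q6 -1.594
```

View pics/w1.png

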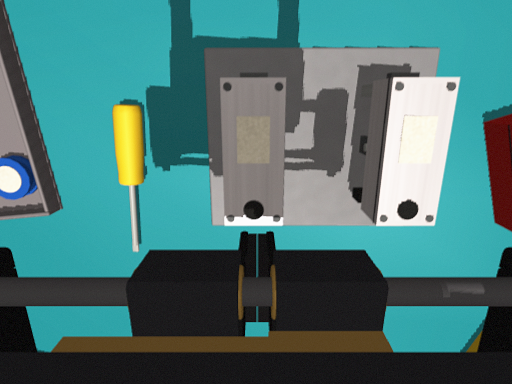

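The wrist view shows unit_b's dot at (254,209) and unit_a's at (408,209). The closed fingertips at (258,235) are almost above unit_b's dot. I'll cross-check its position and go down.

```bash
python3 - <<'E'
from h import *
W=camera_info('wrist');T=camera_info('top');S=camera_info('side')
for n,t,s,w in(('A',(186.35,214.66),(242.5,145.6),(408,209)),('B',(232.2,211.2),(247.4,172.2),(254,209))):
    print(n,plane(W,w,.084),*tri([(T,t),(S,s),(W,w)]))
E
python3 -m inch '[[[0.9,-0.3,0.3,0,0],[0.9,0,0,0,0],[0.6,0,0,0,0],[0,0,0,0,0],[0,0,0,0,0]]]'; python3 - <<'E'
from h import *
y=.053;u=np.array([np.cos(y),np.sin(y),0])
todo(np.array([.5565,.1224,.095])+.002*u,y)
E
```

```text
A [0.54904034 0.24216023 0.084     ] [0.54945856 0.24193922 0.08447118] [np.float64(0.0011611300793939892), np.float64(0.0006526318390590713), np.float64(0.0005427950957105619)]
B [0.55581394 0.12276795 0.084     ] [0.55636584 0.12266856 0.08362959] [np.float64(0.0011833959439706057), np.float64(0.0007969080888922433), np.float64(0.00041475636211006037)]
time: 2.73
position: [0.5578, 0.1242, 0.1045]
tool_rot: [-0.022, 0.71, 0.019, 0.703]
ft_force: [0.4, -0.0, -1.2]
grip_width: 0.0004
t 2.7333 p [0.5578 0.1242 0.1045] x [-0.01  -0.004 -1.   ] y [-0.057  0.998 -0.004] F [ 0.45 -0.   -1.23] g 0.0004
turn 0.0042 now cm [ 0.95 -0.17  0.07] after turn [ 0.95 -0.17  0.07] q6 -1.599
```

```bash
python3 -m inch '[[[0.4,-0.15,0.1,0,0],[0.3,0,0,0,0],[0.2,0,0,0,0],[0.2,0,0,0,0],[0.2,0,0,0,0]]]';python3 -m inch '[[[0.2,0,0,0,0],[0,0,0,0,0]]]'
```

```text
time: 3.15
position: [0.5598, 0.122, 0.0906]
tool_rot: [-0.021, 0.71, 0.018, 0.704]
ft_force: [0.1, -0.7, 0.6]
grip_width: 0.0004
time: 3.32
position: [0.5596, 0.1219, 0.088]
tool_rot: [-0.021, 0.71, 0.018, 0.703]
ft_force: [-0.0, -0.4, 0.2]
grip_width: 0.0004
```

```bash
python3 -m inch '[[[0,0,0,0,0],[0,0,0,0,0],[0,0,0,0,0],[0,0,0,0,0],[0,0,0,0,0],[0,0,0,0,0],[0,0,0,0,0]]]';python3 -m inch '[[[0,0,0,0,0],[0,0,0,0,0],[0,0,0,0,0],[0,0,0,0,0],[0,0,0,0,0],[0,0,0,0,0],[0,0,0,0,0],[0,0,0,0,0]]]'; python3 - <<'E'
from h import *
cv2.imwrite('pics/wp.png',camera('wrist')[:,:,::-1])
E
python3 -m inch '[[[-2,0,0,0,0],[-2,0,0,0,0],[0,0,0,0,0],[0,0,0,0,0],[0,0,0,0,0],[0,0,0,0,0],[0,0,0,0,0],[0,0,0,0,0]]]';python3 -m inch '[[[0,0,0,0,0],[0,0,0,0,0],[0,0,0,0,0],[0,0,0,0,0],[0,0,0,0,0],[0,0,0,0,0]]]';python3 - <<'E'
from h import *
a=camera('wrist')[:,:,::-1];s=camera('side')[:,:,::-1]
s=cv2.resize(s[125:225,190:290],(384,384),interpolation=cv2.INTER_CUBIC)
p=cv2.imread('pics/wp.png')
cv2.imwrite('pics/j1.png',cv2.resize(np.hstack([p[:,128:],a[:,128:],s]),None,fx=.69,fy=.69))
y=.053;u=np.array([np.cos(y),np.sin(y),0])
todo(np.array([.5494,.2420,.12])+.002*u,y)
E
```

```text
time: 3.9
position: [0.5599, 0.122, 0.0885]
tool_rot: [-0.021, 0.71, 0.018, 0.704]
ft_force: [-0.6, -1.3, -1.3]
grip_width: 0.0005
time: 4.57
position: [0.56, 0.122, 0.0886]
tool_rot: [-0.021, 0.71, 0.018, 0.704]
ft_force: [0.4, -0.1, 0.1]
grip_width: 0.0004
time: 5.28
position: [0.5578, 0.1221, 0.1264]
tool_rot: [-0.021, 0.712, 0.018, 0.702]
ft_force: [-0.3, 0.2, -0.2]
grip_width: 0.0009
time: 5.78
position: [0.5566, 0.122, 0.1243]
tool_rot: [-0.021, 0.713, 0.018, 0.7]
ft_force: [-1.5, -0.5, 0.0]
grip_width: 0.0004
t 5.8833 p [0.5566 0.122  0.1244] x [-0.018 -0.005 -1.   ] y [-0.056  0.998 -0.004] F [ 0.26 -0.36  0.39] g 0.0004
turn 0.0029 now cm [ 0.39 12.02  0.16] after turn [ 0.39 12.02  0.13] q6 -1.602
```

View pics/j1.png

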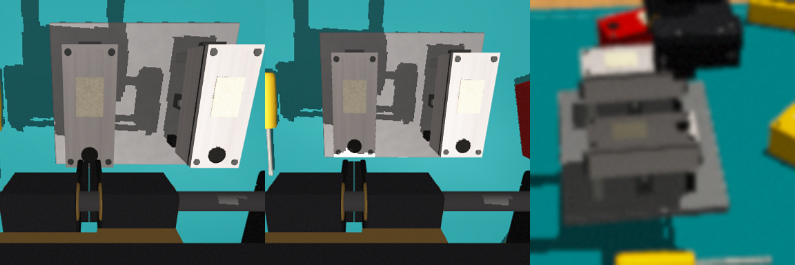

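```bash
cat >> h.py <<'E'
def proj(i,X): return cv2.projectPoints(np.array(X,float).reshape(-1,1,3),i['rvec'],i['tvec'],i['camera_matrix'],None)[0].reshape(-1,2)
def tipcheck(save=None):
    """compare dot pixel in wrist view against level / tipped 0.2 rad predictions"""
    im=camera('wrist')[:,:,::-1].copy();W=camera_info('wrist')
    if save: cv2.imwrite(save,im)
    u=np.array([np.cos(.053),np.sin(.053),0])
    for n,D in(('A',[.5494,.2420,.084]),('B',[.5563,.1226,.084])):
        D=np.array(D);c=D-.042*u;c[2]=.044
        tp=lambda t:c+u*(.042*np.cos(t)+.04*np.sin(t))+[0,0,.04*np.cos(t)-.042*np.sin(t)]
        lv,ti=proj(W,[D,tp(.2)])
        try: m=dark(im,(lv+ti)/2,11)
        except Exception as e: m=e
        print(n,'level',lv.round(1),'tipped',ti.round(1),'seen',m)
E
python3 -c "
from h import *
tipcheck()"
```

```text
A level [416.2 209.4] tipped [409.4 214.2] seen [414.73161925 211.45041399]
B level [258.8 209.3] tipped [258.8 214.1] seen [257.52230202 211.13281988]
```

Unit_b's dot shows the same small offset as the untouched unit_a's, so unit_b swung back level. Now unit_a.

```bash
python3 -m inch '[[[0,3,0,0,0],[0,3,0,0,0],[0,3,0,0,0],[0,1.5,0,0,0],[0,0,0,0,0],[0,0,0,0,0]]]'; python3 - <<'E'
from h import *
y=.053;u=np.array([np.cos(y),np.sin(y),0])
todo(np.array([.5494,.2420,.095])+.002*u,y)
E
```

```text
time: 6.43
position: [0.5523, 0.2292, 0.1244]
tool_rot: [-0.02, 0.713, 0.017, 0.701]
ft_force: [-0.3, 0.2, 0.3]
grip_width: 0.0005
t 6.4333 p [0.5523 0.2292 0.1244] x [-0.016 -0.005 -1.   ] y [-0.052  0.999 -0.004] F [-0.26  0.23  0.27] g 0.0005
turn -0.0006 now cm [2.94 1.31 0.03] after turn [2.94 1.31 0.03] q6 -1.415
```

```bash
python3 -m inch '[[[0.8,1.3,0,0,0],[0.8,0,0,0,0],[0.5,0,0,0,0],[0,0,0,0,0],[0,0,0,0,0]]]'; python3 - <<'E'
from h import *
y=.053;u=np.array([np.cos(y),np.sin(y),0])
todo(np.array([.5494,.2420,.095])+.002*u,y)
E
```

```text
time: 6.85
position: [0.5511, 0.2394, 0.1005]
tool_rot: [-0.02, 0.713, 0.015, 0.701]
ft_force: [0.3, 0.0, 0.1]
grip_width: 0.0005
t 6.85 p [0.5511 0.2394 0.1005] x [-0.018 -0.007 -1.   ] y [-0.049  0.999 -0.006] F [0.32 0.05 0.08] g 0.0005
turn -0.0038 now cm [0.55 0.27 0.06] after turn [0.55 0.27 0.06] q6 -1.393
```

```bash
python3 -m inch '[[[0.3,0.25,0.1,0,0],[0.2,0,0,0,0],[0.2,0,0,0,0],[0.2,0,0,0,0],[0.2,0,0,0,0],[0,0,0,0,0]]]'
```

```text
time: 7.35
position: [0.5524, 0.2401, 0.0882]
tool_rot: [-0.019, 0.713, 0.014, 0.7]
ft_force: [-0.5, 0.4, -0.5]
grip_width: 0.0005
```

```bash
python3 -m inch '[[[0,0,0,0,0],[0,0,0,0,0],[0,0,0,0,0],[0,0,0,0,0],[0,0,0,0,0],[0,0,0,0,0],[0,0,0,0,0]]]';python3 -m inch '[[[0,0,0,0,0],[0,0,0,0,0],[0,0,0,0,0],[0,0,0,0,0],[0,0,0,0,0],[0,0,0,0,0],[0,0,0,0,0],[0,0,0,0,0]]]'; 
python3 -m inch '[[[-2,0,0,0,0],[-2,0,0,0,0],[0,0,0,0,0],[0,0,0,0,0],[0,0,0,0,0],[0,0,0,0,0],[0,0,0,0,0],[0,0,0,0,0]]]';python3 -m inch '[[[0,0,0,0,0],[0,0,0,0,0],[0,0,0,0,0],[0,0,0,0,0],[0,0,0,0,0],[0,0,0,0,0],[0,0,0,0,0]]]';python3 - <<'E'
from h import *
tipcheck('pics/wA.png')
s=camera('side')[:,:,::-1]
s=cv2.resize(s[125:225,190:290],(384,384),interpolation=cv2.INTER_CUBIC)
cv2.imwrite('pics/j2.png',cv2.resize(np.hstack([cv2.imread('pics/wA.png'),s]),None,fx=.85,fy=.85))
y=.053;u=np.array([np.cos(y),np.sin(y),0])
todo(np.array([.5563,.1226,.14])-.042*u,y)
E
```

```text
time: 7.93
position: [0.5528, 0.2403, 0.0888]
tool_rot: [-0.019, 0.713, 0.014, 0.701]
ft_force: [-0.1, -0.1, -0.3]
grip_width: 0.0006
time: 8.6
position: [0.5528, 0.2404, 0.0889]
tool_rot: [-0.019, 0.713, 0.014, 0.701]
ft_force: [1.0, 0.6, 0.4]
grip_width: 0.0004
time: 9.27
position: [0.5509, 0.2399, 0.1261]
tool_rot: [-0.019, 0.715, 0.014, 0.698]
ft_force: [-0.2, -0.1, -0.6]
grip_width: 0.0005
time: 9.85
position: [0.5496, 0.2396, 0.1239]
tool_rot: [-0.019, 0.717, 0.013, 0.697]
ft_force: [0.2, -1.0, 0.3]
grip_width: 0.0004
A level [261.4 210.2] tipped [261.3 215. ] seen [260.56980458 212.48590755]
B level [105.  211.3] tipped [111.6 216.1] seen [104.68435581 213.39804016]
t 9.95 p [0.5497 0.2396 0.124 ] x [-0.027 -0.009 -1.   ] y [-0.046  0.999 -0.008] F [0.15 0.15 0.28] g 0.0004
turn -0.0067 now cm [ -1.4  -11.76  -4.12] after turn [ -1.4  -11.73  -4.2 ] q6 -1.389
```

View pics/j2.png

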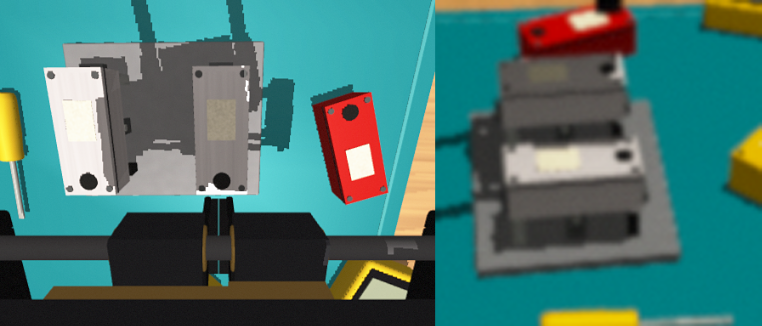

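```bash
python3 - <<'E'
from h import *
S=camera_info('side');im=camera('side')[:,:,::-1].copy();cv2.imwrite('pics/s3.png',im);b=cv2.imread('pics/side0.png')
u=np.array([np.cos(.053),np.sin(.053),0])
for n,D in(('A',[.5494,.2420,.084]),('B',[.5563,.1226,.084])):
    D=np.array(D);c=D-.042*u;c[2]=.044
    tp=lambda t:c+u*(.042*np.cos(t)+.04*np.sin(t))+[0,0,.04*np.cos(t)-.042*np.sin(t)]
    lv,ti=proj(S,[D,tp(.2)]);print(n,lv,ti,'before',dark(b,lv,3),'now',dark(im,lv,3))
    t=tp(.2);print(t)
o=robot.get_obs();print(o['time'])
x0,y0=205,125
cv2.imwrite('pics/s3c.png',np.hstack([cv2.resize(i[y0:y0+90,x0:x0+65],None,fx=6,fy=6,interpolation=cv2.INTER_CUBIC) for i in (b,im)]))
E
```

```text
A [242.69795941 145.77776535] [245.14442905 148.16397398] before [242.50731707 145.57560976] now [241.91368681 145.28606658]
[0.55649959 0.24237663 0.07485855]
B [247.67099346 172.16222898] [250.29318507 174.56967923] before [247.36885246 172.17759563] now [247.35514019 172.18691589]
[0.56339959 0.12297663 0.07485855]
10.0
```

View pics/s3c.png

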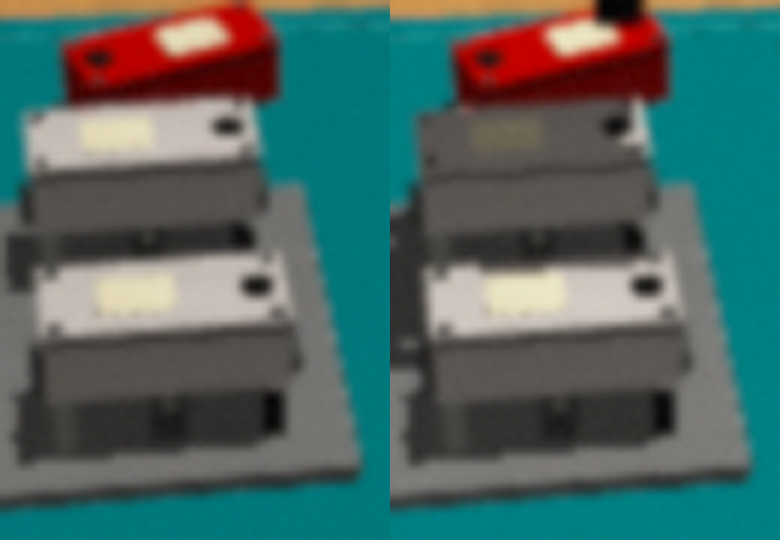

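Side view: both lids are level, as at the start, with the dots where they were. So at least one press was too shallow. I'll press unit_a again, deeper, watching force and tilt.

```bash
python3 -m inch '[[[1,0.2,0.15,0,0],[1,0,0,0,0],[0.8,0,0,0,0],[0.4,0,0,0,0],[0.2,0,0,0,0],[0.2,0,0,0,0]]]';python3 -m inch '[[[0.2,0,0,0,0],[0.2,0,0,0,0]]]';python3 - <<'E'
from h import *
todo([.5515,.242,.088],.053)
im=camera('side')[:,:,::-1].copy();w=camera('wrist')[:,:,::-1].copy()
x0,y0=205,125
cv2.imwrite('pics/s4c.png',np.hstack([cv2.resize(im[y0:y0+64,x0:x0+65],None,fx=6,fy=6,interpolation=cv2.INTER_CUBIC),w[:,150:400]]))
E
```

```text
time: 10.5
position: [0.5498, 0.2415, 0.0836]
tool_rot: [-0.019, 0.717, 0.013, 0.697]
ft_force: [0.5, -0.1, -0.1]
grip_width: 0.0004
time: 10.67
position: [0.5494, 0.2414, 0.0787]
tool_rot: [-0.02, 0.717, 0.013, 0.696]
ft_force: [-0.1, 0.2, -0.3]
grip_width: 0.0006
t 10.6667 p [0.5494 0.2414 0.0787] x [-0.029 -0.01  -1.   ] y [-0.046  0.999 -0.008] F [-0.11  0.18 -0.29] g 0.0006
turn -0.0067 now cm [-0.94  0.04  0.18] after turn [-0.94  0.04  0.18] q6 -1.386
```

View pics/s4c.png

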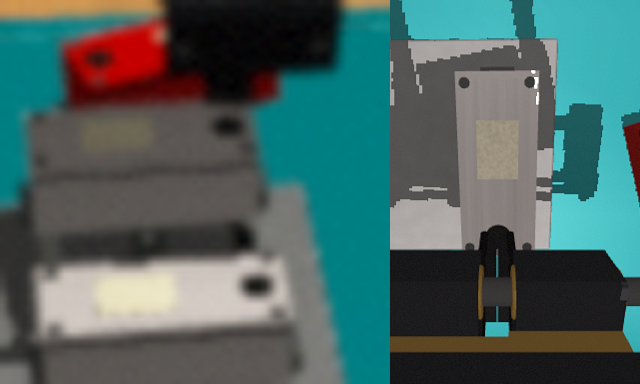

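```bash
python3 - <<'E'
from h import *
o=robot.get_obs();R=Rn.from_quat(o['tool_rot']).as_matrix();p=o['position'];print(p,o['grip_width'])
W=camera_info('wrist');S=camera_info('side')
for d in(.011,0,-.008,-.059): print(d,'wrist',proj(W,p+R[:,0]*d),'side',proj(S,p+R[:,0]*d))
print('dot A wrist level',proj(W,[.5494,.242,.084]),'cam',ray(W,(0,0))[0],ray(W,(256,192))[1])
s=camera('side')[:,:,::-1];s=s[40:180,180:310]
cv2.imwrite('pics/s5.png',np.hstack([cv2.resize(s,None,fx=4,fy=4,interpolation=cv2.INTER_CUBIC)]))
E
```

```text
[0.54924281 0.2413357  0.07865976] 0.0008254625019945743
0.011 wrist [[257.91603066 223.43553141]] side [[242.59480302 150.47320759]]
0 wrist [[257.96545838 229.98368785]] side [[242.67172126 147.40716913]]
-0.008 wrist [[258.00476261 235.19069012]] side [[242.72832289 145.15097095]]
-0.059 wrist [[258.35228708 281.23053451]] side [[243.1028339  130.22258413]]
dot A wrist level [[258.97416822 233.46217839]] cam [0.47409877 0.23868408 0.26733237] [ 0.25678339  0.00116421 -0.96654731]
```

View pics/s5.png

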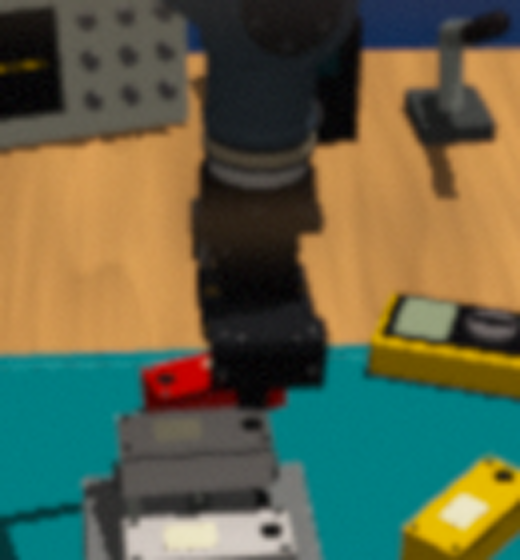

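The fingertip seen in both views (wrist v≈233, side v≈141) sits about 15–30 mm higher than the 11 mm figure predicts, and there has been no contact force. So the shut fingers never touched a dot. I'll go down in small steps and watch the force.

```bash
python3 -m inch '[[[0.2,0,0.2,0,0],[0.2,0,0,0,0],[0.2,0,0,0,0]]]';python3 - <<'E'
from h import *
todo([.5515,.242,.088],.053)
E
python3 -m inch '[[[0.2,0,0,0,0],[0.2,0,0,0,0]]]';python3 - <<'E'
from h import *
todo([.5515,.242,.088],.053)
w=camera('wrist')[:,:,::-1].copy();s=camera('side')[:,:,::-1][110:180,200:280]
cv2.imwrite('pics/w6.png',np.hstack([w[100:384,150:400],cv2.resize(s,(325,284),interpolation=cv2.INTER_CUBIC)]))
E
```

```text
time: 11.07
position: [0.5526, 0.2417, 0.0738]
tool_rot: [-0.019, 0.716, 0.014, 0.698]
ft_force: [-0.4, -0.2, -0.1]
grip_width: 0.0006
t 11.0667 p [0.5526 0.2417 0.0738] x [-0.026 -0.009 -1.   ] y [-0.047  0.999 -0.008] F [-0.39 -0.18 -0.11] g 0.0006
turn -0.0066 now cm [-1.41  0.02 -0.15] after turn [-1.41  0.02 -0.15] q6 -1.387
time: 11.23
position: [0.5529, 0.2418, 0.0697]
tool_rot: [-0.019, 0.716, 0.014, 0.698]
ft_force: [-0.2, 0.6, -0.7]
grip_width: 0.0006
t 11.2333 p [0.5529 0.2418 0.0697] x [-0.025 -0.009 -1.   ] y [-0.047  0.999 -0.007] F [-0.15  0.63 -0.72] g 0.0006
turn -0.0067 now cm [-1.83  0.02 -0.18] after turn [-1.83  0.02 -0.18] q6 -1.386
```

View pics/w6.png

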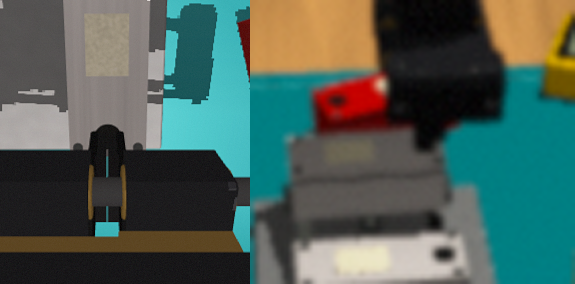

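Side view: the fingertip is now about at unit_a's dot, near side-camera pixel (244,147). Continuing down.

```bash
for i in 1; do python3 -m inch '[[[0.15,0,0,0,0],[0.15,0,0,0,0]]]';python3 -m inch '[[[0.15,0,0,0,0],[0.15,0,0,0,0]]]';python3 -m inch '[[[0.15,0,0,0,0],[0.15,0,0,0,0]]]'; done; python3 - <<'E'
from h import *
todo([.5515,.242,.088],.053); cv2.imwrite('pics/s7.png',camera('side')[:,:,::-1]);cv2.imwrite('pics/w7.png',camera('wrist')[:,:,::-1])
# A's lid bottom/near corner features: compare template shift of A's robot-end region vs start
b=cv2.imread('pics/side0.png',0);n=cv2.imread('pics/s7.png',0)
def shift(x0,y0,w,h):
    t=b[y0:y0+h,x0:x0+w];r=cv2.matchTemplate(n[y0-6:y0+h+6,x0-6:x0+w+6],t,cv2.TM_CCOEFF_NORMED);_,m,_,l=cv2.minMaxLoc(r);return (l[0]-6,l[1]-6,round(m,2))
print('A robot end',shift(205,139,20,28),'B robot end',shift(208,166,20,28))
E
```

```text
time: 11.5
position: [0.5525, 0.2417, 0.0664]
tool_rot: [-0.019, 0.716, 0.014, 0.698]
ft_force: [0.9, 0.7, -0.2]
grip_width: 0.0005
time: 11.67
position: [0.5525, 0.2416, 0.0632]
tool_rot: [-0.019, 0.716, 0.014, 0.698]
ft_force: [0.1, -0.3, 0.6]
grip_width: 0.0009
time: 11.83
position: [0.5525, 0.2416, 0.0598]
tool_rot: [-0.019, 0.716, 0.014, 0.698]
ft_force: [1.3, -0.2, 2.1]
grip_width: 0.0005
t 11.8333 p [0.5525 0.2416 0.0598] x [-0.025 -0.009 -1.   ] y [-0.047  0.999 -0.007] F [ 1.28 -0.17  2.06] g 0.0005
turn -0.0066 now cm [-2.81  0.02 -0.17] after turn [-2.81  0.02 -0.17] q6 -1.386
A robot end (6, 0, 0.62) B robot end (0, 0, 0.98)
```

```bash
cat >> h.py <<'E'
U=np.array([np.cos(.053),np.sin(.053),0]);V=np.array([-np.sin(.053),np.cos(.053),0])
DOT={'A':np.array([.5494,.2420,.084]),'B':np.array([.5563,.1226,.084])}
def lid(n,x,y,t,h=.04):
    c=DOT[n]-.042*U;c[2]=.044
    return c+U*(x*np.cos(t)+h*np.sin(t))+V*y+np.array([0,0,h*np.cos(t)-x*np.sin(t)])
def screws(im,W,n):
    """robot-end screws: darkest blob minima near prediction; fit tilt and screw x offset unknown ~ -48mm"""
    g=cv2.cvtColor(im,cv2.COLOR_BGR2GRAY)
    k=cv2.morphologyEx(g,cv2.MORPH_BLACKHAT,np.ones((11,11)))
    for y in(.0165,-.0165):
        pr=[proj(W,lid(n,-.0485,y,t))[0] for t in(0,.1,.2)]
        m=np.mean(pr,0).astype(int);w=k[max(0,m[1]-22):m[1]+23,max(0,m[0]-14):m[0]+15].astype(float)
        w=cv2.GaussianBlur(w,(5,5),0);_,mx,_,l=cv2.minMaxLoc(w)
        print(n,y,'pred t=0,.1,.2',[p.round(0).tolist() for p in pr],'seen',(l[0]+max(0,m[0]-14),l[1]+max(0,m[1]-22)),round(mx))
E
python3 - <<'E'
from h import *
W=camera_info('wrist');im=camera('wrist')[:,:,::-1].copy()
screws(im,W,'A');screws(im,W,'B')
E
```

```text
A 0.0165 pred t=0,.1,.2 [[292.0, 68.0], [293.0, 77.0], [293.0, 87.0]] seen (np.int64(297), np.int64(71)) 103
A -0.0165 pred t=0,.1,.2 [[224.0, 69.0], [223.0, 77.0], [223.0, 87.0]] seen (np.int64(218), np.int64(56)) 88
B 0.0165 pred t=0,.1,.2 [[47.0, 71.0], [42.0, 80.0], [38.0, 90.0]] seen (np.int64(52), np.int64(78)) 133
B -0.0165 pred t=0,.1,.2 [[-20.0, 72.0], [-26.0, 80.0], [-32.0, 90.0]] seen (52, np.int64(78)) 133
```

```bash
python3 -m inch '[[[0.1,0,0,0,0]]]';python3 -m inch '[[[0.1,0,0,0,0]]]';python3 -m inch '[[[0.1,0,0,0,0]]]'; python3 -m inch '[[[0,0,0,0,0]]]'; python3 - <<'E'
from h import *
T=camera('side')[:,:,::-1].copy();cv2.imwrite('pics/s8.png',T)
b=cv2.imread('pics/side0.png')
W=camera_info('wrist');w=camera('wrist')[:,:,::-1].copy()
for t,c in((0,(0,255,0)),(.2,(0,0,255))):
    q=proj(W,[lid('A',x,y,t) for x,y in((-.055,-.023),(-.055,.023),(.055,.023),(.055,-.023))]).astype(int)
    cv2.polylines(w,[q],True,c,1)
cr=lambda i:cv2.resize(i[130:175,198:262],(400,284),interpolation=cv2.INTER_CUBIC)
cv2.imwrite('pics/j8.png',np.hstack([w[:,100:400],cv2.resize(np.vstack([cr(b),cr(T)]),(270,384))]))
E
```

```text
time: 12.07
position: [0.553, 0.2417, 0.0593]
tool_rot: [-0.019, 0.716, 0.014, 0.698]
ft_force: [0.3, 0.2, 2.0]
grip_width: 0.0002
time: 12.15
position: [0.5536, 0.2417, 0.0587]
tool_rot: [-0.019, 0.715, 0.014, 0.699]
ft_force: [0.2, -1.1, 1.3]
grip_width: 0.0004
time: 12.23
position: [0.5544, 0.2418, 0.0581]
tool_rot: [-0.019, 0.714, 0.014, 0.699]
ft_force: [1.4, -0.2, 2.9]
grip_width: 0.0004
time: 12.32
position: [0.5545, 0.2417, 0.0581]
tool_rot: [-0.019, 0.714, 0.014, 0.699]
ft_force: [0.4, 0.4, 1.9]
grip_width: 0.0006
```

View pics/j8.png

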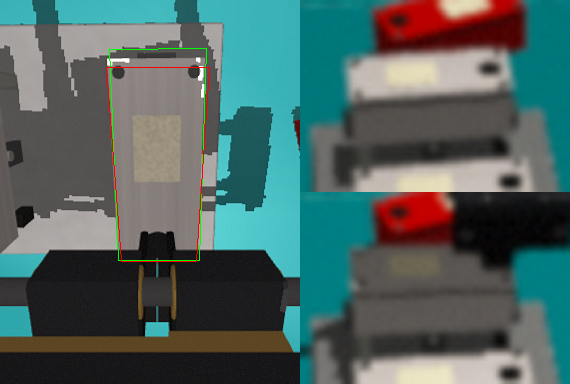

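Wrist view: unit_a's lid end is halfway between the level outline (green) and the 0.2 rad outline (red), so the fingers are pressing and the tilt is about 0.1 rad, with Fz about 2 N. I need another 4 mm.

```bash
python3 -m inch '[[[0.12,0,-0.05,0,0],[0.12,0,0,0,0]]]';python3 -m inch '[[[0.12,0,0,0,0],[0.12,0,0,0,0]]]'; python3 -m inch '[[[0.1,0,0,0,0],[0,0,0,0,0]]]'
```

```text
time: 12.58
position: [0.5561, 0.2419, 0.0567]
tool_rot: [-0.019, 0.713, 0.014, 0.701]
ft_force: [1.8, 0.4, 4.2]
grip_width: 0.0
time: 12.75
position: [0.558, 0.242, 0.055]
tool_rot: [-0.019, 0.711, 0.014, 0.703]
ft_force: [2.3, -0.8, 3.5]
grip_width: 0.0006
time: 12.92
position: [0.5591, 0.2421, 0.0541]
tool_rot: [-0.019, 0.71, 0.014, 0.703]
ft_force: [1.7, -0.4, 2.6]
grip_width: 0.0005
```

```bash
python3 -m inch '[[[0.1,0,0,0,0],[0,0,0,0,0],[0,0,0,0,0],[0,0,0,0,0],[0,0,0,0,0],[0,0,0,0,0],[0,0,0,0,0],[0,0,0,0,0]]]';python3 -m inch '[[[0,0,0,0,0],[0,0,0,0,0],[0,0,0,0,0],[0,0,0,0,0],[0,0,0,0,0],[0,0,0,0,0],[0,0,0,0,0]]]'
cat >> h.py <<'E'
def tilt(n):
    """tilt from the lid's sticker+robot-end edge: best-matching outline over t by edge strength"""
    W=camera_info('wrist');g=cv2.cvtColor(camera('wrist'),cv2.COLOR_RGB2GRAY);g=cv2.GaussianBlur(g,(3,3),0).astype(float)
    prof=[]
    for t in np.arange(-.05,.3,.01):
        s=[]
        for y in np.linspace(-.021,.021,25):
            a,b=proj(W,[lid(n,-.0535,y,t),lid(n,-.0565,y,t)])
            v=[g[int(round(p[1])),int(round(p[0]))] if 0<=p[0]<512 and 0<=p[1]<384 else np.nan for p in(a,b)]
            s.append(v[0]-v[1])
        prof.append((round(np.nanmedian(np.abs(s)),0),round(float(t),2)))
    print(n,'tilt candidates',sorted(prof,reverse=True)[:4])
E
python3 -c "
from h import *
tilt('A');tilt('B')"
```

```text
time: 13.58
position: [0.5574, 0.242, 0.0518]
tool_rot: [-0.019, 0.712, 0.014, 0.702]
ft_force: [1.1, -0.9, 2.3]
grip_width: 0.0003
time: 14.17
position: [0.5574, 0.242, 0.0518]
tool_rot: [-0.019, 0.712, 0.014, 0.702]
ft_force: [1.3, -0.0, 2.0]
grip_width: 0.0004
A tilt candidates [(np.float64(42.0), 0.06), (np.float64(35.0), 0.07), (np.float64(32.0), 0.1), (np.float64(32.0), 0.09)]
B tilt candidates [(np.float64(94.0), 0.08), (np.float64(87.0), 0.07), (np.float64(76.0), 0.03), (np.float64(74.0), 0.06)]
```

```bash
python3 -m inch '[[[-1.5,0,0,0,0],[-2.5,0,0,0,0],[-2.5,0,0,0,0],[0,0,0,0,0],[0,0,0,0,0],[0,0,0,0,0],[0,0,0,0,0],[0,0,0,0,0]]]'; python3 -m inch '[[[0,0,0,0,0],[0,0,0,0,0],[0,0,0,0,0],[0,0,0,0,0],[0,0,0,0,0],[0,0,0,0,0],[0,0,0,0,0]]]'
cat >> h.py <<'E'
def sidecheck():
    S=camera_info('side');im=camera('side')[:,:,::-1].copy();b=cv2.imread('pics/side0.png')
    for n in 'AB':
        lv,ti=proj(S,[lid(n,.042,0,0),lid(n,.042,0,.2)]);e=ti-lv
        l0=dark(b,lv,3)
        best=min((cv2.GaussianBlur(cv2.cvtColor(im,cv2.COLOR_BGR2GRAY),(3,3),0)[int(round(v)),int(round(u))],f) for f in np.arange(-.4,1.6,.1) for u,v in[l0+e*f])
        print(n,'level px',l0.round(1),'tipped px',(l0+e).round(1),'seen near level',dark(im,l0,3).round(1),'near tipped',dark(im,l0+e,3).round(1),'darkest at frac',round(best[1],1))
E
python3 - <<'E'
from h import *
sidecheck();todo(DOT['B']+.002*U+[0,0,.02],.053)
E
```

```text
time: 14.93
position: [0.5464, 0.2412, 0.1117]
tool_rot: [-0.02, 0.721, 0.013, 0.692]
ft_force: [-0.1, -0.1, -0.3]
grip_width: 0.0006
time: 15.52
position: [0.5438, 0.2406, 0.108]
tool_rot: [-0.02, 0.724, 0.012, 0.689]
ft_force: [0.0, 0.1, -0.2]
grip_width: 0.0004
A level px [242.5 145.6] tipped px [245. 148.] seen near level [242.8 145.8] near tipped [244.9 148. ] darkest at frac 0.9
B level px [247.4 172.2] tipped px [250.  174.6] seen near level [247.4 172.2] near tipped [247.7 172.3] darkest at frac -0.2
t 15.5667 p [0.5438 0.2406 0.108 ] x [-0.049 -0.013 -0.999] y [-0.046  0.999 -0.011] F [-0.93 -0.32  0.58] g 0.0007
turn -0.0071 now cm [  0.48 -11.84   0.93] after turn [  0.48 -11.84   0.84] q6 -1.387
```

Side view numbers: unit_a's dot stays at its tipped position (244.9,148.0) 1.2 s after release, and unit_b's dot is unchanged. So unit_a is the rattler and unit_b the sound module. Now over to unit_b, opening the gripper.

```bash
python3 -m inch '[[[-2,0,-1,0,0],[-1.5,-2,-1,0,0],[0,-3,-0.5,0,0.3],[0,-3,-0.3,0,1],[0,-2.5,0,0,1],[0,-0.8,0,0,1],[0,0,0,0,1],[0,0,0,0,1]]]'; python3 - <<'E'
from h import *
sidecheck();tipcheck();todo(DOT['B']-.042*U+[0,0,.026],.053)
E
```

```text
time: 16.23
position: [0.5233, 0.1247, 0.1479]
tool_rot: [-0.021, 0.723, 0.013, 0.691]
ft_force: [-0.2, -0.5, -0.1]
grip_width: 0.0327
A level px [242.5 145.6] tipped px [245. 148.] seen near level [244.8 147.4] near tipped [246.1 148.3] darkest at frac 1.3
B level px [247.4 172.2] tipped px [250.  174.6] seen near level [247.3 172.2] near tipped [247.7 172.3] darkest at frac -0.2
A level [392.8 239.1] tipped [387.7 242.6] seen [387.73311115 247.53810124]
B level [253.1 239.4] tipped [253.3 242.8] seen [252.64037502 240.7694822 ]
t 16.3333 p [0.5232 0.1255 0.1477] x [-0.045 -0.012 -0.999] y [-0.051  0.999 -0.01 ] F [ 0.84 -0.21 -0.9 ] g 0.0408
turn -0.0027 now cm [ 3.81 -0.43 -0.74] after turn [ 3.81 -0.43 -0.74] q6 -1.581
```

```bash
python3 -m inch '[[[0.8,-0.4,-0.8,0,1],[0.8,0,0,0,1],[0,0,0,0,1],[0,0,0,0,1]]]'; python3 - <<'E'
from h import *
todo(DOT['B']-.042*U+[0,0,-.026],.053)
o=robot.get_obs();R=Rn.from_quat(o['tool_rot']).as_matrix();p=o['position'];h=o['grip_width']/2
w=camera('wrist')[:,:,::-1].copy();W=camera_info('wrist');s=camera('side')[:,:,::-1].copy();S=camera_info('side')
def ann(im,I,k=1,off=(0,0)):
    for d,c in((.011,(0,0,255)),(-.008,(0,255,0)),(-.02,(255,0,255))):
        for y in(-h,h):
            u,v=(proj(I,p+R[:,0]*d+R[:,1]*y)[0]-off)*k
            cv2.drawMarker(im,(int(u),int(v)),c,0,6)
ann(w,W)
x0,y0=190,100;sc=cv2.resize(s[y0:y0+96,x0:x0+80],None,fx=4,fy=4,interpolation=cv2.INTER_CUBIC)[:384,:280].copy();ann(sc,S,4,(x0,y0))
cv2.imwrite('pics/last.png',np.hstack([w,sc]))
E
```

```text
time: 16.67
position: [0.5154, 0.1253, 0.1312]
tool_rot: [-0.023, 0.722, 0.016, 0.691]
ft_force: [0.3, 0.0, 0.6]
grip_width: 0.0673
t 16.6667 p [0.5154 0.1253 0.1312] x [-0.043 -0.011 -0.999] y [-0.056  0.998 -0.008] F [0.27 0.02 0.63] g 0.0673
turn 0.0022 now cm [ 7.32 -0.42  0.19] after turn [ 7.32 -0.42  0.19] q6 -1.586
```

View pics/last.png

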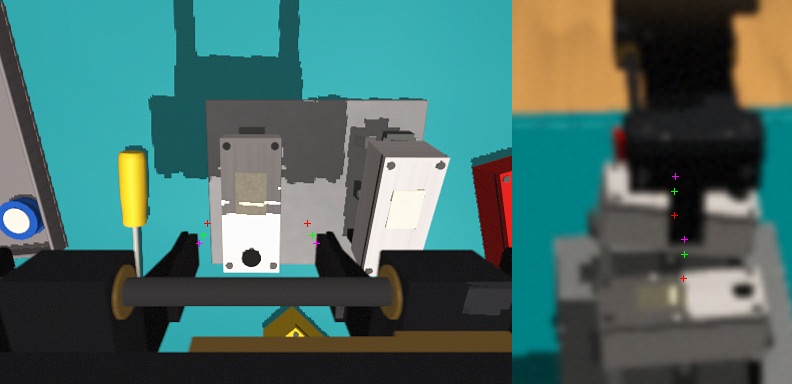

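The last picture shows unit_a clearly tipped, its dot hidden behind the finger at (370,270), and unit_b level between the open fingers. The fingertips end at the magenta marks, about 21 mm behind the reported TCP. So I'll use tip = TCP − 21 mm along the tool axis and put the tips at about z 0.050, i.e. TCP z at about 0.029.

```bash
python3 -m inch '[[[0,-0.45,-0.1,0,1],[0.5,0,0,0,1],[1.5,0,0,0,1],[2,0,0,0,1],[1,0,0,0,1],[0,0,0,0,1]]]'; python3 - <<'E'
from h import *
todo([.5127,.1200,.029],.053)
E
```

```text
time: 17.27
position: [0.5166, 0.1201, 0.0812]
tool_rot: [-0.023, 0.719, 0.016, 0.694]
ft_force: [-0.1, -0.1, -0.1]
grip_width: 0.087
t 17.2667 p [0.5166 0.1201 0.0812] x [-0.034 -0.01  -0.999] y [-0.056  0.998 -0.008] F [-0.09 -0.15 -0.08] g 0.087
turn 0.0026 now cm [ 5.23  0.06 -0.21] after turn [ 5.23  0.06 -0.21] q6 -1.594
```

```bash
python3 -m inch '[[[1.2,0,-0.2,0,1],[1.2,0,-0.1,0,1],[1.2,0,-0.1,0,1],[0.8,0,0,0,1],[0.3,0,0,0,1],[0,0,0,0,1]]]'; python3 - <<'E'
from h import *
todo([.5127,.1200,.029],.053)
E
```

```text
time: 17.77
position: [0.5141, 0.1188, 0.0343]
tool_rot: [-0.023, 0.717, 0.016, 0.696]
ft_force: [-0.3, -0.3, -0.8]
grip_width: 0.0869
t 17.7667 p [0.5141 0.1188 0.0343] x [-0.029 -0.01  -1.   ] y [-0.055  0.998 -0.008] F [-0.26 -0.26 -0.8 ] g 0.0869
turn 0.0013 now cm [ 0.53  0.13 -0.12] after turn [ 0.53  0.13 -0.12] q6 -1.593
```

```bash
python3 -m inch '[[[0.4,0.13,-0.1,0,1],[0,0,0,0,1],[0,0,0,0,0.7],[0,0,0,0,0.7],[0,0,0,0,0.7]]]' 25; python3 -m inch '[[[0,0,0,0,0],[0,0,0,0,0],[0,0,0,0,0],[0,0,0,0,0],[0,0,0,0,0],[0,0,0,0,0]]]' 25; python3 - <<'E'
from h import *
todo([.5127,.1200,.129],.053)
E
```

```text
time: 18.18
position: [0.515, 0.1203, 0.032]
tool_rot: [-0.023, 0.716, 0.016, 0.698]
ft_force: [-0.4, -0.4, 0.4]
grip_width: 0.0743
time: 18.68
position: [0.5158, 0.1201, 0.033]
tool_rot: [-0.023, 0.715, 0.016, 0.699]
ft_force: [0.2, -0.9, -0.2]
grip_width: 0.0457
t 18.6833 p [0.5158 0.1201 0.033 ] x [-0.023 -0.01  -1.   ] y [-0.055  0.998 -0.009] F [ 0.16 -0.93 -0.25] g 0.0457
turn 0.0017 now cm [-9.59 -0.08 -0.53] after turn [-9.59 -0.08 -0.53] q6 -1.591
```

```bash
python3 -m inch '[[[-0.5,0,0,0,0],[-1,0,0,0,0],[-1.5,0,0,0,0],[-2,0,0,0,0],[-2,0,0,0,0],[-2,0,0,0,0],[-1,0,0,0,0],[0,0,0,0,0]]]'; python3 - <<'E'
from h import *
sidecheck()
y=.1435;ux=np.array([np.cos(y),np.sin(y),0])
todo(np.array([.4875,-.1765,.13])-.01*ux,y)
E
```

```text
time: 19.35
position: [0.5122, 0.1215, 0.1358]
tool_rot: [-0.022, 0.72, 0.016, 0.693]
ft_force: [0.0, 0.2, -5.4]
grip_width: 0.0461
A level px [242.5 145.6] tipped px [245. 148.] seen near level [242.9 145.2] near tipped [244.8 146.3] darkest at frac -0.4
B level px [247.4 172.2] tipped px [250.  174.6] seen near level [245.1 169.2] near tipped [nan nan] darkest at frac -0.4
t 19.4 p [0.5118 0.1215 0.1351] x [-0.038 -0.01  -0.999] y [-0.054  0.998 -0.007] F [ 0.18  0.24 -5.26] g 0.0458
turn -0.0894 now cm [  0.92 -29.71  -5.01] after turn [  0.92 -29.15  -7.64] q6 -1.593h.py:18: RuntimeWarning: invalid value encountered in divide
  return np.array([(w*xx).sum(),(w*yy).sum()])/w.sum()
```

```bash
python3 -m inch '[[[0,0,0,-0.089,0],[0,-1.5,-0.5,0,0],[0,-3,-0.9,0,0],[0,-3,-0.9,0,0],[0,-3,-0.9,0,0],[0,-3,-0.9,0,0],[0,-3,-0.9,0,0],[0,-3,-0.9,0,0]]]';python3 -m inch '[[[0,-3,-0.9,0,0],[0,-3,-0.6,0,0],[0,-1.5,0,0,0],[0,-0.5,0,0,0],[0,0,0,0,0]]]'; python3 - <<'E'
from h import *
sidecheck()
y=.1435;ux=np.array([np.cos(y),np.sin(y),0])
todo(np.array([.4875,-.1765,.02])-.01*ux,y)
E
```

```text
time: 20.07
position: [0.4747, -0.0789, 0.1312]
tool_rot: [-0.056, 0.723, 0.057, 0.686]
ft_force: [1.0, -0.1, -4.3]
grip_width: 0.0455
time: 20.48
position: [0.4671, -0.1685, 0.1268]
tool_rot: [-0.052, 0.726, 0.055, 0.683]
ft_force: [-0.5, 0.2, -3.9]
grip_width: 0.0459
A level px [242.5 145.6] tipped px [245. 148.] seen near level [245.7 148.2] near tipped [245.9 148.2] darkest at frac 1.3
B level px [247.4 172.2] tipped px [250.  174.6] seen near level [244.9 169. ] near tipped [nan nan] darkest at frac -0.4
t 20.5333 p [ 0.4668 -0.1676  0.1267] x [-0.061  0.001 -0.998] y [-0.152  0.988  0.01 ] F [ 0.66 -0.72 -4.76] g 0.0457
turn 0.0095 now cm [10.58 -1.29  1.55] after turn [10.58 -1.28  1.57] q6 -2.249h.py:18: RuntimeWarning: invalid value encountered in divide
  return np.array([(w*xx).sum(),(w*yy).sum()])/w.sum()
```

```bash
python3 -m inch '[[[1,-1.2,1.5,0,0],[2,0,0,0,0],[2,0,0,0,0],[2,0,0,0,0],[1.5,0,0,0,0],[0.7,0,0,0,0],[0,0,0,0,0]]]'; python3 - <<'E'
from h import *
y=.1435;ux=np.array([np.cos(y),np.sin(y),0])
todo(np.array([.4875,-.1765,-.006])-.01*ux,y)
E
```

```text
time: 21.12
position: [0.4768, -0.165, 0.0296]
tool_rot: [-0.053, 0.727, 0.062, 0.681]
ft_force: [-0.4, -0.5, -5.0]
grip_width: 0.046
t 21.1167 p [ 0.4768 -0.165   0.0296] x [-0.066  0.007 -0.998] y [-0.161  0.987  0.018] F [-0.36 -0.55 -5.02] g 0.046
turn 0.019 now cm [ 3.54 -1.35  0.09] after turn [ 3.54 -1.35  0.12] q6 -2.238
```

```bash
python3 -m inch '[[[0.8,-1.2,0,0,0],[0.8,0,0,0,0],[0.6,0,0,0,0],[0,0,0,0,0]]]'; python3 -m inch '[[[0.4,0,0,0,0],[0.3,0,0,0,0]]]';python3 -m inch '[[[0.2,0,0,0,0],[0.2,0,0,0,0]]]'; python3 - <<'E'
from h import *
y=.1435;ux=np.array([np.cos(y),np.sin(y),0])
todo(np.array([.4875,-.1765,-.006])-.01*ux,y)
E
```

```text
time: 21.45
position: [0.4791, -0.176, 0.0072]
tool_rot: [-0.054, 0.726, 0.062, 0.682]
ft_force: [-0.3, -0.1, -5.0]
grip_width: 0.0458
time: 21.62
position: [0.4795, -0.1766, 0.0005]
tool_rot: [-0.055, 0.726, 0.062, 0.683]
ft_force: [-0.2, 0.8, -4.4]
grip_width: 0.0457
time: 21.78
position: [0.4795, -0.1768, -0.0035]
tool_rot: [-0.055, 0.726, 0.061, 0.683]
ft_force: [0.0, 0.3, -5.3]
grip_width: 0.0458
t 21.7833 p [ 0.4795 -0.1768 -0.0035] x [-0.061  0.004 -0.998] y [-0.163  0.986  0.014] F [ 0.03  0.27 -5.28] g 0.0458
turn 0.0215 now cm [ 0.26 -0.09 -0.19] after turn [ 0.26 -0.09 -0.19] q6 -2.252
```

```bash
python3 -m inch '[[[0.15,0,0,0,0],[0.1,0,0,0,0]]]';python3 -m inch '[[[0.1,0,0,0,0],[0.1,0,0,0,0]]]'; python3 -m inch '[[[0.1,0,0,0,0],[0,0,0,0,0]]]'
```

```text
time: 21.95
position: [0.479, -0.1768, -0.0058]
tool_rot: [-0.055, 0.726, 0.061, 0.683]
ft_force: [-2.9, 0.8, 1.9]
grip_width: 0.046
time: 22.12
position: [0.4785, -0.1768, -0.0067]
tool_rot: [-0.055, 0.726, 0.061, 0.683]
ft_force: [-2.5, 0.9, 7.9]
grip_width: 0.0459
time: 22.28
position: [0.4788, -0.1769, -0.0064]
tool_rot: [-0.055, 0.725, 0.061, 0.683]
ft_force: [0.0, -0.2, -5.2]
grip_width: 0.0461
```

Floor contact at TCP z −0.006, as predicted (−0.007). Release and retreat.

```bash
python3 -m inch '[[[0,0,0,0,0.6],[0,0,0,0,0.9],[0,0,0,0,0.9],[0,0,0,0,0.9],[0,0,0,0,0.9],[0,0,0,0,0.9]]]'; python3 -m inch '[[[-0.7,0,0,0,0.9],[-1.5,0,0,0,0.9],[-2,0,0,0,0.9],[-3,0,0,0,0.9],[-3,0,0,0,0.9],[-2,0,0,0,0.9],[0,0,0,0,0.9],[0,0,0,0,0.9]]]'
```

```text
time: 22.78
position: [0.4814, -0.1782, -0.0055]
tool_rot: [-0.057, 0.724, 0.06, 0.685]
ft_force: [0.0, -0.3, -0.7]
grip_width: 0.0752
time: 23.45
position: [0.4877, -0.1779, 0.123]
tool_rot: [-0.056, 0.724, 0.061, 0.684]
ft_force: [-0.7, 0.2, -0.0]
grip_width: 0.0782
```

```bash
python3 -m inch '[[[-2,0,-2,0,0.9],[-2,0,-3,0,0.9],[0,0,-1,0,0.9],[0,0,0,0,0.9]]]';python3 - <<'E'
from h import *
sidecheck()
W=camera_info('wrist');w=camera('wrist')[:,:,::-1].copy();S=camera_info('side');s=camera('side')[:,:,::-1].copy();T=camera_info('top');t=camera('top')[:,:,::-1].copy()
E=[.520,-.170,.044];obs=[]
for n,I,im,r in(('wrist',W,w,9),('side',S,s,5),('top',T,t,5)):
    uv=proj(I,E)[0]
    g=cv2.GaussianBlur(cv2.cvtColor(im,cv2.COLOR_BGR2GRAY),(3,3),0);u,v=map(int,uv);q=g[v-2*r:v+2*r,u-2*r:u+2*r]
    bh=cv2.morphologyEx(q,cv2.MORPH_BLACKHAT,np.ones((2*r+1,2*r+1)));l=np.array(cv2.minMaxLoc(bh)[3])+[u-2*r,v-2*r]
    m=dark(im,l,r//2+1);obs.append((I,m));print(n,uv.round(1),l,m.round(1))
for k in((0,1),(1,2),(0,2),(0,1,2)):
    print(k,*tri([obs[j] for j in k]))
todo([.48,-.18,.2],.14)
# lid outline in top
h=cv2.cvtColor(t,cv2.COLOR_BGR2HSV);m=((h[...,1]<60)&(h[...,2]>140)).astype('uint8');m=cv2.morphologyEx(m,cv2.MORPH_CLOSE,np.ones((7,7)))
for c in cv2.findContours(m,0,2)[0]:
    if cv2.contourArea(c)>200:
        r=cv2.minAreaRect(c);print('top blob',np.round(r[0]),np.round(r[1]),plane(T,r[0],.044).round(3),plane(T,r[0],.084).round(3))
E
```

```text
time: 23.78
position: [0.4281, -0.1867, 0.1645]
tool_rot: [-0.055, 0.726, 0.062, 0.683]
ft_force: [0.7, -0.2, 0.1]
grip_width: 0.0785
A level px [242.5 145.6] tipped px [245. 148.] seen near level [245.7 148.2] near tipped [245.9 148.3] darkest at frac 1.3
B level px [247.4 172.2] tipped px [250.  174.6] seen near level [245. 169.] near tipped [nan nan] darkest at frac -0.4
wrist [257.3 272.6] [258 270] [257.5 272. ]
side [239.5 273.8] [238 274] [238.9 273.8]
top [342.6 223.9] [342 223] [342.5 223.3]
(0, 1) [ 0.51874231 -0.17016572  0.04479488] [np.float64(0.0001351456405286842), np.float64(0.00013514564052879614)]
(1, 2) [ 0.52011818 -0.16968564  0.04390381] [np.float64(0.0014563151654065542), np.float64(0.0014563151654065935)]
(0, 2) [ 0.52134851 -0.17001504  0.04046855] [np.float64(0.00046124999558481126), np.float64(0.0004612499955848135)]
(0, 1, 2) [ 0.51996318 -0.169729    0.04344193] [np.float64(0.00041283762371959815), np.float64(0.0013329738904031584), np.float64(0.001614307360630617)]
t 23.9833 p [ 0.4306 -0.1871  0.164 ] x [-0.06   0.005 -0.998] y [-0.167  0.986  0.014] F [-0.56 -0.68  0.02] g 0.0787
turn 0.0285 now cm [-3.89 -0.07  4.77] after turn [-3.89  0.06  4.77] q6 -2.344
top blob [345. 235.] [33. 17.] [ 0.49  -0.175  0.044] [ 0.491 -0.167  0.084]
top blob [186. 226.] [41. 17.] [0.52  0.25  0.044] [0.52  0.242 0.084]
top blob [372. 128.] [26. 16.] [ 0.781 -0.259  0.044] [ 0.771 -0.247  0.084]h.py:18: RuntimeWarning: invalid value encountered in divide
  return np.array([(w*xx).sum(),(w*yy).sum()])/w.sum()
```

```bash
python3 -c "
from rig import robot
o=robot.get_obs();print(o['time'],abs(o['joint_velocities']).max().round(3));print(robot.hand_in())"
```

```text
23.9833 0.007
the job is handed in; nothing more can be done
None
```

I found unit_a to be the rattler and left it tipped in the stand. unit_b, the sound module, is set down in the tray. I handed the job in at 24.0 s; it reports no verdict.

**Which module rattles:** the first press on each module never touched it. The real fingertips end about 21 mm behind the reported TCP, not 11 mm ahead as the text says. I then pressed unit_a properly, holding it down for over 1 s at about 2 N, and it stayed tipped after release. I did not press unit_b to full depth; it counts as sound because exactly one module has a loose piece.

**Last checks:**
- **unit_b:** its dot measured 43.4 mm above the table from three views, against 44 mm expected for a module on the tray floor. Two-view pairs gave 40.5 to 44.8 mm. By the camera measurements it lies about 1 cm from the tray's middle. I judged flatness from that height, not a direct tilt measurement.
- **unit_a:** its dot sat at or slightly past the position I predicted for 0.2 rad, so I estimate the tilt at 0.2 to 0.26 rad. The middle of its lid moved about 11 mm. Tipping alone explains about 9 mm of that, so it may have slid about 2 mm.
- **Arm:** it stood clear of everything at hand-in.

**Checks that disagreed:** two automatic tilt estimates from the wrist camera were unreliable and I dropped them. The side-camera dot check, the wrist view and the viewed picture all agreed that unit_a is tipped.

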